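# Present the dust extractor's filter plate

## Task

The small dust extractor on the bench is due a filter check. First push its open dust drawer home until it clicks in at its detent, then swing the hood flap on its top back past upright and leave it there, and draw the filter plate standing beneath it straight up out of its slot by its tab. Finish while still holding the plate upright in the gripper: keep it still, with its lower edge at least 6 cm higher than the machine's flat top and its broad faces parallel to the bench's front edge, so that one of them looks straight back over that edge to the robot's side, and leave the things lying around where they are.

Things in the scene. Friction and masses are not known exactly. Their poses are not given: they have to be found in the camera images.
- extractor: grey sheet-metal dust extractor fixed to the bench, 160 (x) x 180 (y) x 110 mm high to its flat top (deck); origin under its centre at bench level; its -x side is the front with the drawer; yaw up to 0.5 rad. Black hose spigot 18 mm long at the back. Under the hood flap the deck has a slot 90 mm long (along x), 13 wide, 55 deep, its middle at x = +12 mm.
- extractor_drawer (a joint): how far the drawer is out, m: 0 = fully home against its stop, up to 0.065 out; it slides along the extractor's x. It moves with about 1.5 N of friction; a spring detent resists between 17 and 8 mm out (about 5 N in all at its peak; let go there, it springs back out), then snaps it home.
- drawer_front (a point): point on the flat outer face of the drawer's front panel, on its middle line, 75 mm above the bench. The panel is 164 wide and reaches from 16 to 100 mm above the bench; 45 mm below this point a finger lip 70 mm wide sticks out 10 mm. When home the face stands 2 mm proud of the housing's front.
- extractor_hood (a joint): opening angle of the hood flap, rad: 0 = shut, 1.57 = upright, stop at 2.0 (leaning back). Light hinge (0.12 kg flap): let go below about 0.9 it falls shut, beyond about 1.4 it falls back by itself to its stop and stays there.
- hood_hinge (a point): middle of the hood flap's hinge line, which runs along the extractor's y, 65 mm behind its centre and 111 mm above the bench. The hood flap is a hollow pale aluminium cover 100 mm long (from the hinge forward), 130 wide, 32 high, its underside on the deck.
- hood_handle (a point): centre of the hood's black round handle bar, 10 mm thick, 64 mm long between its posts, parallel to the hinge, 88 mm from the hinge line and 32 mm above the hood's outer face (64 mm above its underside). It turns with the hood.
- filter_plate: loose plate, about 0.09 kg: aluminium frame with pale core 70 (x) x 9 (y) x 55 mm (z), pull tab 34 x 9 mm mid upper edge, 81 mm high in all; origin mid lower edge, z to the tab, y square to its broad faces. Starts upright in the slot under the hood, lower edge 55 mm above the bench, axes as the extractor's, up to 8 mm off the slot's middle along x, tab 26 mm above the deck.
- plate_tab (a point): point in the middle of the plate's pull tab, 70 mm above the plate's lower edge (11 mm below the tab's top).
- bench_front (a point): point on the bench top in front of the robot; its x axis points away from the robot, square to the bench's front edge (world x), its y axis runs along the edge.
- drill_index: bystander: small shut case 66 x 100 x 36 mm, to the right of the extractor; origin under its centre
- tape_measure: bystander: tape measure standing on its base 36 x 79 x 62 mm, close to the left side of the extractor; origin under its centre
- jar_nails: bystander: clear jar, 63 mm across, 99 mm high; origin under its centre
- masking_tape: bystander: roll of tape lying flat, 105 mm across, 24 mm high; origin under its centre
- spray_lube: bystander: spray can, 66 mm across, 225 mm high, standing behind and to the right of the extractor; origin under its centre

How it is judged:
By the outcome, as a careful person would: the job done as asked, in the order asked, and still so for the second after the job is handed in, while the arm keeps its last pose, push and grip.
It also fails if it takes over 64 s, if anything falls off the work surface, if the arm or the gripper's body presses on something with over 40 N, if the wrist force passes 120 N, or if a joint passes its speed limit or range.

## Robot

A 6-joint arm with a two-finger parallel gripper is mounted at the origin on a cart in front of the work surface, level with it; the furniture and walls round the work are solid. World frame = base frame: x ahead of the robot, y to its left, z up, the work surface at z = 0. Lengths are in m, angles in rad, forces in N, time in s.
With the tool pointing down it reaches from about 0.35 to 0.775 m from the base axis. Payload 5.5 kg.
Tool frame: the origin (TCP) lies between the finger pads; the fingertips stand env.nose_length ahead of it and the grasp point (between the pads) lies 8 mm behind it (env.nose_length is the distance from the TCP to the fingertips, in m); z points along the fingers, y is the direction in which the jaws open and shut (so a half turn about z gives the same grasp; the last joint's range is limited). The gripper opens to 85 mm and grips with 20 to 120 N. Pads are 22 mm wide; open, the fingers measure 114 mm over their backs; the gripper's body (76 mm by 85 mm) begins 54 mm behind the grasp point. The pads swing forward as they close: fully open they stand 13 mm farther back than shut.
Start: joints at [1.03, 0.313, 0.046, 1.304, 0, 1.431], TCP at [0.224, 0.529, 0.242] pointing down, gripper open.
Joint ranges: [-2.76, 2.76], [-0.86, 1.69], [-1.03, 1.26], [-2.2, 2.34], [-1.47, 1.5], [-3.14, 3.14]. Speed limits (rad/s): [2.57, 2.57, 3.14, 3.14, 3.14, 3.14].

## Interface

Orientations are given as a unit quaternion [w, x, y, z].
In Python, from workcell import env gives the robot as it stands. The module is installed in compiled form; this text tells all that it offers.
- The arm moves only by the shell command python3 -m creep 'ROWS' [FORCE]. ROWS is a JSON object of lists of equal length, an entry for each row: "hand": the finger opening in mm, from 0 to 85.4; "delta_pos": the shift along the tool's x, y, z scaled (see below), a list of three; "turn": the turn about the tool's z scaled (see below). In form: {"hand": [hand, ...], "delta_pos": [[dx, dy, dz], ...], "turn": [turn, ...]}. A call has exactly 5 rows; each row shifts and turns the commanded pose from where the row before left it, along the tool's axes as they then stand; what a row does not reach is not made up. The controller multiplies each number of a shift by 0.8 m and each number of a turn by 5 degrees. A row lasts 1/12 s, in which the tool goes at most 41.7 mm and 7.16 degrees, less where a joint would pass 70% of its speed; a pose out of reach is approached as far as the arm can. A call with a number of a shift or a turn outside -1 to 1 is refused whole. A call with a gripper value outside its range is refused whole. The fingers move at their own pace and stop on an object; FORCE is the grip in N (left out, the last holds). Time passes only in rows, so rows that do not move let the fingers close, or fill a call up. It gives the time, the measured TCP pose, the force and the opening at its end, in the units of the state.
- env.get_state(): the state, without advancing time (a new reading comes with each control period).
- env.read_camera(name): name is "scene" or "top" or "wrist"; returns a dict with "pixels" (420x560x3 uint8, red, green, blue), "depth" (420x560 float32, m along the optical axis (not along the pixel's ray), 0 where there is no reading), "fx", "fy", "cx", "cy" (pixels), "origin" and "orientation" of the camera in the world. Camera axes: x right, y down, z forward; pixel columns grow to the right and rows downward; lengths in m; the calibration is good to about 2 mm. A picture is of the moment at which its call begins.
- env.hand_in(): hands the job in, once; it reports no verdict.
Trained networks look in the newest picture that a camera, given by its name, has taken for a name from the list of things; names that differ only in an ending like _2 or _b are one class to them, and where a whole thing is asked for, a point or a joint stands for the part that bears it (a point fixed in the world has none). Each returns a list of dicts, best first, with "score" (0 to 1); they miss things now and then, are a little off and sometimes report something else, mostly with a low value. They report only what shows in the picture. A call takes as long as a camera call.
- env.find_in(camera, target): "location" ([row, column] in pixels, amid what is visible of it).
- env.pinpoint(camera, target): "location" ([row, column] in pixels: a listed point, or the origin of a listed thing).
The state is a dict: "clock": time; "joint_pos": joint angles; "qvel": joint speeds; "tau": joint torques, N m; "tcp_pos": TCP position; "orientation": TCP orientation; "wrist_force": force on the tool from outside, world axes, zero at the start; "ft_torque": the same for the moment, N m; "finger_gap": finger opening in m.
Only numpy, scipy, OpenCV 4.12 (cv2) and the standard library are available. Lean on these libraries where they do the work, as an engineer would, in place of code of your own. Each camera call takes 0.05 s, during which the arm holds its last target.

## Working session

There is one attempt and no reset: what is moved stays moved. The work goes in short steps, Python scripts to look and compute and a shell command to move; the robot and the scene stay as the last step left them, time stands still between calls to the robot, and variables do not carry over. Pictures are saved under pics/ and viewed, and the job is handed in when it is done.

```bash
mkdir -p pics; ls; cat > h.py <<'E'
import numpy as np, cv2
from scipy.spatial.transform import Rotation as R
from workcell import env
def q2R(q): return R.from_quat([q[1],q[2],q[3],q[0]]).as_matrix()
def cam(name,save=None):
    c=env.read_camera(name)
    if save: cv2.imwrite('pics/'+save,c['pixels'][:,:,::-1])
    return c
def w(c,rc,d=None):
    r,k=rc
    if d is None: 
        p=c['depth'][max(0,int(r)-1):int(r)+2,max(0,int(k)-1):int(k)+2]; p=p[p>0]
        d=np.median(p) if p.size else 0
    v=np.array([(k-c['cx'])/c['fx']*d,(r-c['cy'])/c['fy']*d,d])
    return q2R(c['orientation'])@v+np.array(c['origin'])
def cloud(c):
    d=c['depth'];r,k=np.mgrid[:d.shape[0],:d.shape[1]]
    v=np.stack([(k-c['cx'])/c['fx']*d,(r-c['cy'])/c['fy']*d,d],-1)
    return v@q2R(c['orientation']).T+np.array(c['origin'])
def px(c,p):
    v=q2R(c['orientation']).T@(np.array(p)-np.array(c['origin']))
    return np.array([v[1]/v[2]*c['fy']+c['cy'],v[0]/v[2]*c['fx']+c['cx']])
E
python3 - <<'E'
from h import *
s=env.get_state();print({k:np.round(v,3) for k,v in s.items()},env.nose_length)
for n in ['scene','top','wrist']:
    c=cam(n,n+'0.png');print(n,np.round(c['origin'],3),np.round(q2R(c['orientation']),2).tolist(),c['fx'])
    if n=='wrist':continue
    for t in ['extractor','drawer_front','hood_hinge','hood_handle','filter_plate','plate_tab','drill_index','tape_measure','jar_nails','masking_tape','spray_lube']:
        for f in (env.pinpoint,):
            L=f(n,t)[:1]
            for l in L: print(t,np.round(l['location']),round(l['score'],2),np.round(w(c,l['location']),3))
E
```

```text
pics
{'clock': np.float64(0.0), 'joint_pos': array([ 1.03 ,  0.314,  0.045,  1.304, -0.   ,  1.431]), 'qvel': array([ 0.001,  0.001, -0.002,  0.001,  0.   , -0.   ]), 'tau': array([ 1.0000e-03, -4.8063e+01,  2.9853e+01,  1.9000e-02, -0.0000e+00,
        0.0000e+00]), 'tcp_pos': array([0.224, 0.529, 0.241]), 'orientation': array([-0.   ,  0.199,  0.98 , -0.001]), 'wrist_force': array([ 0.433, -0.418,  0.099]), 'ft_torque': array([-0.031,  0.002,  0.016]), 'finger_gap': np.float64(0.085)} 0.011
scene [ 0.156 -0.395  0.644] [[0.8, -0.35, 0.48], [-0.6, -0.5, 0.63], [0.02, -0.79, -0.61]] 403.43381165201123
extractor [231. 243.] 0.66 [0.516 0.204 0.032]
drawer_front [238. 219.] 0.77 [0.436 0.168 0.078]
hood_hinge [181. 256.] 0.86 [0.563 0.219 0.143]
hood_handle [179. 235.] 0.8 [0.509 0.216 0.171]
filter_plate [232. 242.] 0.4 [0.514 0.204 0.031]
drill_index [261. 301.] 0.65 [0.564 0.053 0.032]
jar_nails [303. 370.] 0.72 [ 0.596 -0.113  0.038]
masking_tape [350. 262.] 0.96 [ 0.389 -0.054 -0.001]
spray_lube [214. 334.] 0.74 [0.683 0.088 0.081]
top [0.337 0.209 1.096] [[-0.22, -0.95, 0.23], [-0.98, 0.21, -0.06], [0.0, -0.24, -0.97]] 419.1625835155479
extractor [238. 264.] 0.58 [0.503 0.221 0.145]
drawer_front [267. 292.] 0.67 [0.433 0.168 0.034]
hood_hinge [206. 244.] 0.98 [0.588 0.251 0.142]
hood_handle [232. 267.] 0.96 [0.509 0.212 0.179]
drill_index [206. 312.] 0.71 [0.576 0.083 0.035]
tape_measure [264. 225.] 0.87 [0.474 0.329 0.062]
jar_nails [182. 370.] 0.9 [ 0.6   -0.073  0.065]
masking_tape [265. 380.] 0.92 [ 0.393 -0.057 -0.001]
spray_lube [150. 267.] 0.7 [0.725 0.168 0.108]
wrist [0.165 0.556 0.375] [[0.39, 0.89, 0.24], [0.92, -0.38, -0.1], [-0.0, 0.26, -0.97]] 325.2327010103964
```

View pics/scene0.png

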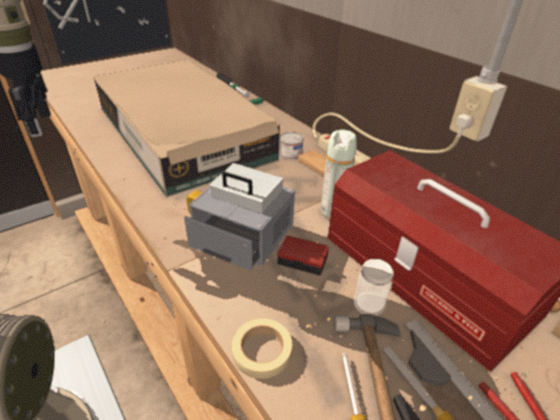

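View pics/top0.png

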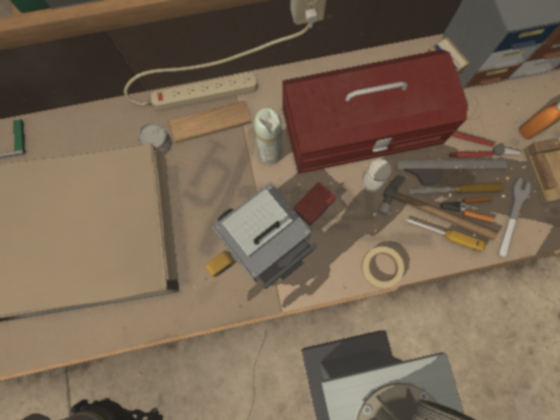

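```bash
python3 - <<'E'
from h import *
from scipy.optimize import minimize
c=cam('top');P=cloud(c);
d=c['depth']>0
# hood top face z ~0.143, rectangle; drawer panel top z~.1
m=d&(abs(P[...,2]-0.143)<0.004)&(P[...,0]>.4)&(P[...,0]<.65)&(P[...,1]>.1)&(P[...,1]<.32)
lab=cv2.connectedComponents(m.astype(np.uint8))[1]
b=np.argmax(np.bincount(lab.ravel())[1:])+1
p=P[lab==b][:,:2]
r=cv2.minAreaRect((p*1000).astype(np.float32));print('hood rect',r,len(p),np.median(P[lab==b][:,2]))
m2=d&(abs(P[...,2]-0.110)<0.004)&(P[...,0]>.4)&(P[...,0]<.68)&(P[...,1]>.08)&(P[...,1]<.34)
p=P[m2][:,:2];r=cv2.minAreaRect((p*1000).astype(np.float32));print('deck',r,len(p))
m3=d&(abs(P[...,2]-0.100)<0.004)&(P[...,0]>.35)&(P[...,0]<.68)&(P[...,1]>.08)&(P[...,1]<.34)
p=P[m3][:,:2];r=cv2.minAreaRect((p*1000).astype(np.float32));print('panel',r,len(p))
m4=d&(P[...,2]>.168)&(P[...,2]<.19)&(P[...,0]>.4)&(P[...,0]<.6)&(P[...,1]>.12)&(P[...,1]<.32)
p=P[m4];r=cv2.minAreaRect((p[:,:2]*1000).astype(np.float32));print('handle',r,len(p),p.mean(0))
c=cam('scene');P=cloud(c)
# panel front face: points z .02-.1 
E
```

```text
hood rect ((545.09765625, 230.0045928955078), (101.48957061767578, 130.061767578125), 26.524768829345703) 2165 0.1431432187996028
deck ((531.7304077148438, 223.33494567871094), (160.02845764160156, 180.361083984375), 26.64772605895996) 2417
panel ((522.1871948242188, 137.90110778808594), (113.12559509277344, 325.4906005859375), 60.24766540527344) 235
handle ((511.5196838378906, 212.98611450195312), (10.395259857177734, 73.33721923828125), 26.483789443969727) 149 [0.51043377 0.2134116  0.17852138]
```

The extractor's deck and hood rectangles agree on a yaw of about 26.5° and a centre near (0.532, 0.223). In the scene picture the drawer is out (front at about row 238, column 219) and the hood is shut, with its handle at about (179, 235). Next I'll measure the drawer face and the exact turn needed.

```bash
cat >> h.py <<'E'
YAW=np.radians(26.55);C=np.array([.5317,.2233,0])
RL=R.from_euler('z',YAW).as_matrix()
def loc(p): return (np.asarray(p)-C)@RL
def st():
    s=env.get_state();Rm=q2R(s['orientation'])
    print('t',round(float(s['clock']),2),'loc',np.round(loc(s['tcp_pos'])*1000,1),'yaw_y',round(float(np.degrees(np.arctan2(Rm[1,1],Rm[0,1]))),2),'F',np.round(s['wrist_force'],1),'gap',round(float(s['finger_gap'])*1000,1),'tz',np.round(Rm[:,2],3),'q',np.round(s['joint_pos'],2))
E
python3 - <<'E'
from h import *
st()
c=cam('scene');L=loc(cloud(c));d=c['depth']>0
m=d&(L[...,2]>.05)&(L[...,2]<.095)&(abs(L[...,1])<.075)&(L[...,0]<-.06)&(L[...,0]>-.17)
x=L[m][:,0];print('scene face x',m.sum(),np.percentile(x,[5,25,50,75,95]))
c=cam('top');L=loc(cloud(c));d=c['depth']>0
m=d&(L[...,2]>.094)&(L[...,2]<.105)&(abs(L[...,1])<.075)&(L[...,0]<-.085)&(L[...,0]>-.17)
x=L[m][:,0];print('top panel x',m.sum(),np.percentile(x,[5,50,95]))
m=d&(L[...,2]>.01)&(abs(L[...,1])<.3)&(L[...,0]<-.085)&(L[...,0]>-.3)&(L[...,2]<.3)
print('front obstacles',np.round(L[m][::40]*1000).tolist()[:30])
m=d&(L[...,1]>.1)&(L[...,1]<.45)&(L[...,0]<-.05)&(L[...,0]>-.25);print('max z along path',L[m][:,2].max() if m.any() else 0)
E
for i in 1; do :; done
python3 -m creep '{"hand":[10,5,0,0,0],"delta_pos":[[0,0,0],[0,0,0],[0,0,0],[0,0,0],[0,0,0]],"turn":[-1,-1,-1,-1,-1]}' 
python3 -m creep '{"hand":[0,0,0,0,0],"delta_pos":[[0,0,0],[0,0,0],[0,0,0],[0,0,0],[0,0,0]],"turn":[-1,-1,-1,-1,-0.9]}' 
python3 -c "from h import *;st()"
```

```text
t 1.35 loc [-138.1  411.2  242.3] yaw_y 67.04 F [ 0.7  1.2 -0.3] gap 85.2 tz [ 0.  0. -1.] q [ 1.03  0.31  0.05  1.3  -0.    1.43]
scene face x 924 [-0.11165932 -0.11081129 -0.11027643 -0.10964054 -0.10879583]
top panel x 219 [-0.11111821 -0.10765727 -0.10379702]
front obstacles [[-129.0, -295.0, 23.0], [-144.0, -290.0, 28.0], [-145.0, -281.0, 11.0], [-97.0, -72.0, 45.0], [-211.0, -210.0, 23.0], [-227.0, -228.0, 20.0], [-86.0, -46.0, 15.0], [-85.0, -41.0, 15.0], [-243.0, -232.0, 27.0], [-240.0, -226.0, 24.0], [-239.0, -221.0, 21.0], [-247.0, -227.0, 20.0], [-255.0, -233.0, 21.0], [-87.0, -19.0, 13.0], [-106.0, -21.0, 104.0], [-111.0, -39.0, 22.0], [-221.0, -170.0, 24.0], [-270.0, -226.0, 23.0], [-87.0, 7.0, 20.0], [-91.0, 4.0, 13.0], [-105.0, 6.0, 102.0], [-109.0, 4.0, 97.0], [-111.0, -2.0, 53.0], [-115.0, -6.0, 31.0], [-119.0, -6.0, 37.0], [-232.0, -143.0, 23.0], [-237.0, -145.0, 24.0], [-244.0, -150.0, 25.0], [-290.0, -202.0, 28.0], [-294.0, -204.0, 22.0]]
max z along path 0.5526566689244441
clock: 1.87
tcp_pos: [0.2244, 0.5295, 0.2423]
orientation: [0.0, -0.02, 1.0, 0.0]
wrist_force: [0.8, -0.4, 0.4]
finger_gap: 0.0258
clock: 2.28
tcp_pos: [0.2244, 0.5294, 0.2423]
orientation: [0.0, -0.232, 0.973, 0.0]
wrist_force: [0.5, 0.4, 0.8]
finger_gap: 0.0002
t 2.28 loc [-138.1  411.2  242.3] yaw_y 116.78 F [0.5 0.4 0.8] gap 0.2 tz [ 0.  0. -1.] q [1.03 0.31 0.05 1.3  0.   0.56]
```

```bash
python3 -m creep '{"hand":[0,0,0,0,0],"delta_pos":[[0.003,-0.05,0],[0.003,-0.05,0],[0.003,-0.05,0],[0.003,-0.05,0],[0.003,-0.05,0]],"turn":[0.05,0,0,0,0]}' 
python3 -m creep '{"hand":[0,0,0,0,0],"delta_pos":[[0,-0.05,0],[0,-0.05,0],[0,-0.05,0],[0,-0.05,0],[0,-0.05,0]],"turn":[0,0,0,0,0]}' 
python3 -m creep '{"hand":[0,0,0,0,0],"delta_pos":[[0,-0.014,0.02],[0,0,0.05],[0,0,0.05],[0,0,0.05],[0,0,0.022]],"turn":[0,0,0,0,0]}' 
python3 -m creep '{"hand":[0,0,0,0,0],"delta_pos":[[0,0,0],[0,0,0],[0,0,0],[0,0,0],[0,0,0]],"turn":[0,0,0,0,0]}' 
python3 -c "
from h import *
st();cam('scene','s1.png')"
```

```text
clock: 2.7
tcp_pos: [0.3025, 0.3434, 0.2423]
orientation: [0.0, -0.228, 0.974, 0.0]
wrist_force: [0.8, -0.2, -0.1]
finger_gap: 0.0001
clock: 3.12
tcp_pos: [0.3914, 0.1638, 0.2427]
orientation: [0.001, -0.227, 0.974, 0.0]
wrist_force: [0.7, 0.4, -0.7]
finger_gap: 0.0001
clock: 3.53
tcp_pos: [0.3931, 0.1546, 0.0847]
orientation: [-0.003, -0.227, 0.974, 0.0]
wrist_force: [-1.0, 0.1, 0.0]
finger_gap: -0.0003
clock: 3.95
tcp_pos: [0.3975, 0.1559, 0.0905]
orientation: [0.002, -0.227, 0.974, -0.0]
wrist_force: [-0.5, -0.3, 0.1]
finger_gap: 0.0001
t 3.95 loc [-150.2   -0.3   90.5] yaw_y 116.3 F [-0.5 -0.3  0.1] gap 0.1 tz [ 0.004  0.001 -1.   ] q [ 0.19  0.14 -0.58  0.85  0.   -0.27]
```

View pics/s1.png

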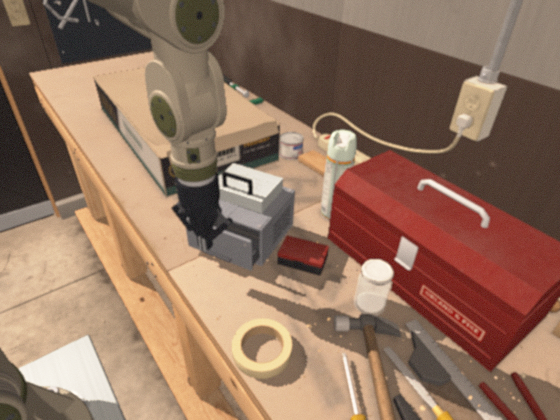

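The picture shows the fingers standing in front of the drawer face, at about (225, 215). Now I'll push.

```bash
python3 -m creep '{"hand":[0,0,0,0,0],"delta_pos":[[-0.01,0,0],[-0.01,0,0],[-0.01,0,0],[-0.008,0,0],[-0.007,0,0]],"turn":[0,0,0,0,0]}' 
python3 -m creep '{"hand":[0,0,0,0,0],"delta_pos":[[-0.006,0,0],[-0.006,0,0],[-0.005,0,0],[-0.004,0,0],[-0.003,0,0]],"turn":[0,0,0,0,0]}' 
python3 -c "from h import *;st()"
python3 -m creep '{"hand":[0,0,0,0,0],"delta_pos":[[-0.003,0,0],[-0.003,0,0],[-0.002,0,0],[0,0,0],[0,0,0]],"turn":[0,0,0,0,0]}' 
python3 -c "from h import *;st()"
```

```text
clock: 4.42
tcp_pos: [0.4289, 0.1718, 0.0886]
orientation: [-0.0, -0.227, 0.974, -0.0]
wrist_force: [-1.7, -1.0, 1.3]
finger_gap: -0.0003
clock: 4.83
tcp_pos: [0.4426, 0.1789, 0.088]
orientation: [-0.003, -0.227, 0.974, -0.001]
wrist_force: [-6.1, -4.2, 4.2]
finger_gap: 0.0002
t 4.83 loc [-99.5   0.1  88. ] yaw_y 116.27 F [-6.1 -4.2  4.2] gap 0.2 tz [-0.006 -0.003 -1.   ] q [ 0.22  0.24 -0.45  0.88 -0.   -0.24]
clock: 5.25
tcp_pos: [0.4494, 0.1823, 0.0881]
orientation: [-0.002, -0.227, 0.974, -0.0]
wrist_force: [-5.9, -3.1, 2.7]
finger_gap: -0.0002
t 5.25 loc [-91.9   0.1  88.1] yaw_y 116.29 F [-5.9 -3.1  2.7] gap -0.2 tz [-0.004 -0.001 -1.   ] q [ 0.22  0.25 -0.44  0.89 -0.   -0.24]
```

```bash
python3 -m creep '{"hand":[0,0,0,0,0],"delta_pos":[[-0.003,0,0],[-0.002,0,0],[-0.002,0,0],[0,0,0],[0,0,0]],"turn":[0,0,0,0,0]}' 
python3 -c "from h import *;st()"
python3 -m creep '{"hand":[0,0,0,0,0],"delta_pos":[[-0.003,0,0],[-0.002,0,0],[-0.002,0,0],[0,0,0],[0,0,0]],"turn":[0,0,0,0,0]}' 
python3 -c "
from h import *
st()
c=cam('top','t2.png');L=loc(cloud(c));d=c['depth']>0
c=cam('scene','s2.png');L=loc(cloud(c));d=c['depth']>0
m=d&(L[...,2]>.03)&(L[...,2]<.095)&(L[...,1]<-.05)&(L[...,1]>-.08)&(L[...,0]<-.06)&(L[...,0]>-.17)
x=L[m][:,0];print('scene face x',m.sum(),np.percentile(x,[5,25,50,75,95]))"
```

```text
clock: 5.67
tcp_pos: [0.4495, 0.1824, 0.0879]
orientation: [-0.007, -0.227, 0.974, -0.002]
wrist_force: [-18.6, -11.2, 16.7]
finger_gap: 0.0
t 5.67 loc [-91.8   0.2  87.9] yaw_y 116.25 F [-18.6 -11.2  16.7] gap 0.0 tz [-0.012 -0.007 -1.   ] q [ 0.22  0.26 -0.43  0.9  -0.   -0.24]
clock: 6.08
tcp_pos: [0.4495, 0.1827, 0.0875]
orientation: [-0.012, -0.227, 0.974, -0.003]
wrist_force: [-30.7, -18.9, 28.9]
finger_gap: 0.0002
t 6.08 loc [-91.7   0.4  87.5] yaw_y 116.23 F [-30.7 -18.9  28.9] gap 0.2 tz [-0.021 -0.012 -1.   ] q [ 0.22  0.27 -0.42  0.91 -0.01 -0.23]
scene face x 297 [-0.08226299 -0.08124183 -0.08042507 -0.07975671 -0.07818699]
```

The drawer hit its stop with the face at x = -81 mm, so it is home. Next I'll back off, rise and approach the handle from the front.

```bash
python3 -m creep '{"hand":[0,0,0,0,0],"delta_pos":[[0.015,0,0],[0.016,0,0],[0,0,-0.03],[0,0,-0.04],[0,0,-0.038]],"turn":[0,0,0,0,0]}' 
python3 -m creep '{"hand":[0,0,0,0,0],"delta_pos":[[-0.01,0,0],[-0.02,0,0],[-0.02,0,0],[0,0,0],[0,0,0]],"turn":[0,0,0,0,0]}' 
python3 -c "
from h import *
st()
c=cam('scene','s3.png');L=loc(cloud(c));d=c['depth']>0
m=d&(L[...,2]>.03)&(L[...,2]<.095)&(abs(L[...,1])<.07)&(L[...,0]<-.06)&(L[...,0]>-.17)
x=L[m][:,0];print('scene face x',m.sum(),np.percentile(x,[5,25,50,75,95]))"
```

```text
clock: 6.6
tcp_pos: [0.4388, 0.1769, 0.1759]
orientation: [-0.0, -0.227, 0.974, 0.0]
wrist_force: [0.7, 0.1, 0.2]
finger_gap: 0.0002
clock: 7.02
tcp_pos: [0.4756, 0.1949, 0.1748]
orientation: [0.0, -0.228, 0.974, 0.0]
wrist_force: [0.4, 0.1, 0.2]
finger_gap: 0.0002
t 7.02 loc [-62.9  -0.3 174.8] yaw_y 116.31 F [0.4 0.1 0.2] gap 0.2 tz [ 0.  0. -1.] q [ 0.23  0.23 -0.24  1.11  0.   -0.23]
scene face x 1307 [-0.0869428  -0.08146587 -0.08073994 -0.08008792 -0.07922791]
```

View pics/s3.png

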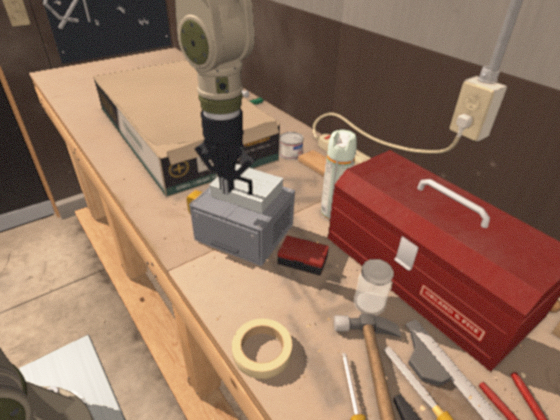

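The drawer front is flush and the fingers stand just in front of the hood handle, at about (185, 228). I'll start the arc.

```bash
python3 -m creep '{"hand":[0,0,0,0,0],"delta_pos":[[-0.015,0,0],[-0.014,0,0],[-0.012,0,-0.013],[-0.012,0,-0.013],[0,0,0]],"turn":[0,0,0,0,0]}' 
python3 -c "from h import *;st()"
python3 -m creep '{"hand":[0,0,0,0,0],"delta_pos":[[-0.015,0,-0.01],[-0.015,0,-0.009],[-0.017,0,-0.005],[-0.017,0,-0.005],[0,0,0]],"turn":[0,0,0,0,0]}' 
python3 -c "
from h import *
st()
c=cam('scene','s4.png')"
```

```text
clock: 7.48
tcp_pos: [0.5139, 0.2137, 0.1972]
orientation: [0.001, -0.227, 0.974, 0.0]
wrist_force: [-0.3, 0.2, 1.3]
finger_gap: -0.0
t 7.48 loc [-20.2  -0.6 197.2] yaw_y 116.29 F [-0.3  0.2  1.3] gap -0.0 tz [ 0.002  0.001 -1.   ] q [ 0.25  0.29 -0.09  1.18  0.   -0.21]
clock: 7.9
tcp_pos: [0.5599, 0.2364, 0.2191]
orientation: [0.001, -0.227, 0.974, 0.0]
wrist_force: [0.7, 0.7, 0.2]
finger_gap: -0.0
t 7.9 loc [ 31.1  -0.9 219.1] yaw_y 116.29 F [0.7 0.7 0.2] gap -0.0 tz [ 0.002  0.001 -1.   ] q [ 0.27  0.38  0.09  1.28  0.   -0.19]
```

View pics/s4.png

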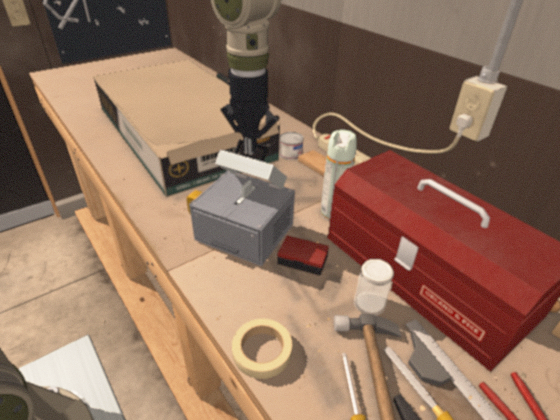

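The hood is about half open, the tab shows at (200, 240), and the fingers are behind the flap, pushing the bar. Continuing.

```bash
python3 -m creep '{"hand":[0,0,0,0,0],"delta_pos":[[-0.018,0,0],[-0.018,0,0],[-0.017,0,0.003],[-0.017,0,0.004],[0,0,0]],"turn":[0,0,0,0,0]}' 
python3 -c "from h import *;st()"
python3 -m creep '{"hand":[0,0,0,0,0],"delta_pos":[[-0.012,0,0.004],[-0.012,0,0.004],[0,0,0],[0,0,0],[0,0,0]],"turn":[0,0,0,0,0]}' 
python3 -c "
from h import *
st()
c=cam('scene','s5.png')"
```

```text
clock: 8.37
tcp_pos: [0.609, 0.2608, 0.2117]
orientation: [-0.001, -0.227, 0.974, 0.0]
wrist_force: [0.2, -0.2, -0.9]
finger_gap: -0.0
t 8.37 loc [ 85.9  -1.1 211.7] yaw_y 116.29 F [ 0.2 -0.2 -0.9] gap -0.0 tz [-0.001 -0.    -1.   ] q [ 0.28  0.5   0.25  1.32  0.   -0.18]
clock: 8.78
tcp_pos: [0.6251, 0.2688, 0.2072]
orientation: [-0.0, -0.227, 0.974, -0.0]
wrist_force: [0.6, -0.2, -0.1]
finger_gap: -0.0003
t 8.78 loc [103.9  -1.  207.2] yaw_y 116.28 F [ 0.6 -0.2 -0.1] gap -0.3 tz [-0.001 -0.    -1.   ] q [ 0.29  0.54  0.3   1.33  0.   -0.17]
```

View pics/s5.png

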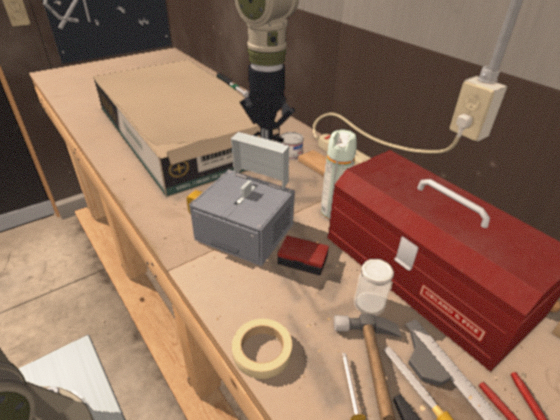

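The flap is nearly upright at (155, 260) and the plate tab shows at (187, 247). I'll push slightly further, then lift out.

```bash
python3 -m creep '{"hand":[0,0,0,0,0],"delta_pos":[[-0.010,0,0.002],[-0.006,0,0],[0,0,-0.03],[0,0,-0.04],[0,0,-0.04]],"turn":[0,0,0,0,0]}' 
python3 -m creep '{"hand":[0,0,0,0,0],"delta_pos":[[0,0,0],[0,0,0],[0,0,0],[0,0,0],[0,0,0]],"turn":[0,0,0,0,0]}' 
python3 -c "
from h import *
st()
c=cam('scene','s6.png')"
```

```text
clock: 9.25
tcp_pos: [0.6366, 0.2746, 0.2937]
orientation: [-0.001, -0.227, 0.974, -0.0]
wrist_force: [0.6, 0.3, 0.4]
finger_gap: 0.0002
clock: 9.67
tcp_pos: [0.6369, 0.2747, 0.2918]
orientation: [-0.001, -0.227, 0.974, -0.0]
wrist_force: [0.2, -0.4, 0.0]
finger_gap: 0.0004
t 9.67 loc [117.1  -1.1 291.8] yaw_y 116.28 F [ 0.2 -0.4  0. ] gap 0.4 tz [-0.003 -0.001 -1.   ] q [ 0.29  0.57  0.56  1.57  0.   -0.17]
```

View pics/s6.png

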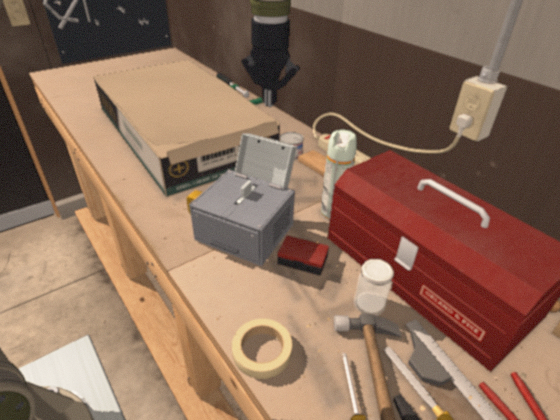

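The hood has fallen back past upright to its stop (flap at (158, 262)). I'll move above the tab, opening partly, and look with the wrist and top cameras.

```bash
python3 -m creep '{"hand":[40,40,40,40,40],"delta_pos":[[0.04,0,0],[0.04,0,0],[0.04,0,0],[0.04,0,0],[0,0,0]],"turn":[0,0,0,0,0]}' 
python3 -m creep '{"hand":[40,40,40,40,40],"delta_pos":[[0,0,0],[0,0,0],[0,0,0],[0,0,0],[0,0,0]],"turn":[0,0,0,0,0]}' 
python3 - <<'E'
from h import *
st()
for n in ['wrist','top','scene']:
    c=cam(n,n+'7.png')
    for t in ['plate_tab','filter_plate']:
        for l in env.pinpoint(n,t)[:2]: print(n,t,np.round(l['location']),round(l['score'],2),np.round(loc(w(c,l['location'])),4))
    L=loc(cloud(c));d=c['depth']>0
    m=d&(L[...,2]>.118)&(L[...,2]<.142)&(abs(L[...,1])<.03)&(L[...,0]<.05)&(L[...,0]>-.03)
    if m.sum()>5:
        print(n,m.sum(),np.percentile(L[m],[2,50,98],axis=0).round(4).tolist())
        mt=m&(L[...,2]>.132)
        if mt.sum()>5: print(cv2.minAreaRect((L[mt][:,:2]*1000).astype(np.float32)))
E
```

```text
clock: 10.13
tcp_pos: [0.5159, 0.216, 0.2922]
orientation: [-0.004, -0.227, 0.974, -0.0]
wrist_force: [-0.4, -0.0, -0.4]
finger_gap: 0.0399
clock: 10.55
tcp_pos: [0.5238, 0.2186, 0.2931]
orientation: [0.0, -0.227, 0.974, 0.0]
wrist_force: [0.2, 0.5, -0.4]
finger_gap: 0.0399
t 10.55 loc [ -9.2  -0.7 293.1] yaw_y 116.29 F [ 0.2  0.5 -0.4] gap 39.9 tz [ 0.  0. -1.] q [ 0.25  0.29  0.14  1.42  0.   -0.21]
wrist plate_tab [216. 286.] 0.68 [0.0107 0.0038 0.1365]
wrist plate_tab [185. 282.] 0.49 [-0.0136  0.0003  0.1111]
wrist filter_plate [199. 286.] 0.92 [-0.0018  0.004   0.12  ]
wrist filter_plate [181. 284.] 0.39 [-0.0176  0.0021  0.1109]
wrist 380 [[-0.0019, -0.0027, 0.1205], [0.0124, 0.0012, 0.1365], [0.0304, 0.0058, 0.1382]]
((14.701210021972656, 1.5801599025726318), (8.496352195739746, 33.45374298095703), 89.89613342285156)
scene plate_tab [187. 247.] 0.59 [ 0.0132 -0.0026  0.1311]
scene filter_plate [212. 247.] 0.44 [-0.04   -0.0324  0.109 ]
scene 99 [[-0.0036, -0.0041, 0.119], [0.0097, -0.0021, 0.1313], [0.0275, 0.005, 0.1378]]
((13.351388931274414, 0.6361050605773926), (8.680699348449707, 33.828575134277344), 88.99066162109375)
```

View pics/wrist7.png

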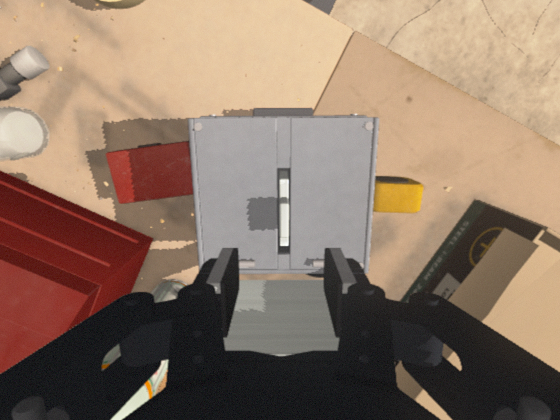

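The wrist picture shows the tab at (212, 284), centred near local (14, 1) mm and square to the fingers. I'll descend.

```bash
python3 -m creep '{"hand":[40,40,40,40,40],"delta_pos":[[-0.015,0.001,0],[-0.014,0.001,0.02],[0,0,0.05],[0,0,0.05],[0,0,0.04]],"turn":[-0.05,0,0,0,0]}' 
python3 -m creep '{"hand":[40,40,40,40,40],"delta_pos":[[0,0,0.02],[0,0,0.015],[0,0,0],[0,0,0],[0,0,0]],"turn":[0,0,0,0,0]}' 
python3 -c "
from h import *
st()
c=cam('wrist','w8.png')"
```

```text
clock: 11.42
tcp_pos: [0.5424, 0.2299, 0.1632]
orientation: [-0.0, -0.23, 0.973, 0.0]
wrist_force: [0.2, -0.2, -0.5]
finger_gap: 0.0397
clock: 11.83
tcp_pos: [0.5436, 0.2302, 0.1387]
orientation: [0.001, -0.229, 0.973, 0.0]
wrist_force: [0.1, 0.1, -0.3]
finger_gap: 0.0397
t 11.83 loc [ 13.7   0.8 138.7] yaw_y 116.53 F [ 0.1  0.1 -0.3] gap 39.7 tz [ 0.002  0.001 -1.   ] q [ 0.26  0.39 -0.1   1.08  0.   -0.2 ]
```

View pics/w8.png

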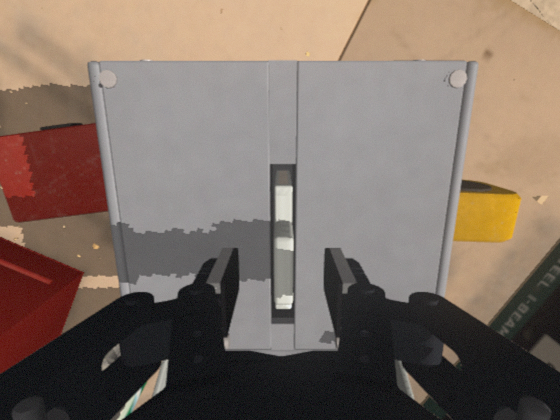

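The tab at (240, 284) lies midway between the pads. I'll go down and close.

```bash
python3 -m creep '{"hand":[40,40,30,20,14],"delta_pos":[[0,0,0.01],[0,0,0.006],[0,0,0],[0,0,0],[0,0,0]],"turn":[0,0,0,0,0]}' 40
python3 -c "from h import *;st()"
python3 -m creep '{"hand":[8,0,0,0,0],"delta_pos":[[0,0,0],[0,0,0],[0,0,0],[0,0,0],[0,0,0]],"turn":[0,0,0,0,0]}' 40
python3 -m creep '{"hand":[0,0,0,0,0],"delta_pos":[[0,0,0],[0,0,0],[0,0,0],[0,0,0],[0,0,0]],"turn":[0,0,0,0,0]}' 40
python3 -c "
from h import *
st()
c=cam('scene','s9.png');c=cam('wrist','w9.png')"
```

```text
clock: 12.3
tcp_pos: [0.5428, 0.23, 0.1247]
orientation: [-0.0, -0.229, 0.973, 0.0]
wrist_force: [-0.6, -0.2, -0.1]
finger_gap: 0.014
t 12.3 loc [ 12.9   1.  124.7] yaw_y 116.53 F [-0.6 -0.2 -0.1] gap 14.0 tz [-0.  0. -1.] q [ 0.26  0.4  -0.12  1.05  0.   -0.2 ]
clock: 12.72
tcp_pos: [0.5431, 0.2301, 0.1249]
orientation: [0.0, -0.23, 0.973, 0.0]
wrist_force: [0.6, 0.5, 0.9]
finger_gap: 0.0084
clock: 13.13
tcp_pos: [0.5431, 0.23, 0.1249]
orientation: [0.0, -0.229, 0.973, 0.0]
wrist_force: [-0.4, 0.3, 2.7]
finger_gap: 0.0079
t 13.13 loc [ 13.2   0.9 124.9] yaw_y 116.53 F [-0.4  0.3  2.7] gap 7.9 tz [ 0.  0. -1.] q [ 0.26  0.4  -0.12  1.05  0.   -0.2 ]
```

View pics/w9.png

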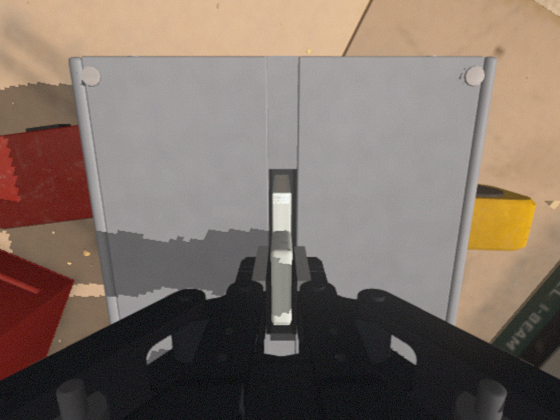

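The pads grip the tab at (260, 282). Lifting straight up.

```bash
python3 -m creep '{"hand":[0,0,0,0,0],"delta_pos":[[0,0,-0.004],[0,0,-0.008],[0,0,-0.012],[0,0,-0.015],[0,0,-0.015]],"turn":[0,0,0,0,0]}' 40
python3 -c "from h import *;st()"
python3 -m creep '{"hand":[0,0,0,0,0],"delta_pos":[[0,0,-0.02],[0,0,-0.02],[0,0,-0.03],[0,0,-0.03],[0,0,-0.02]],"turn":[0,0,0,0,0]}' 40
python3 -m creep '{"hand":[0,0,0,0,0],"delta_pos":[[0,0,-0.015],[0,0,-0.01],[0,0,-0.005],[0,0,0],[0,0,0]],"turn":[0,0,0,0,0]}' 40
python3 -c "
from h import *
st()
c=cam('scene','s10.png')"
```

```text
clock: 13.65
tcp_pos: [0.5427, 0.23, 0.1689]
orientation: [-0.0, -0.23, 0.973, 0.0]
wrist_force: [-0.2, -0.3, -0.3]
finger_gap: 0.0076
t 13.65 loc [ 12.8   1.  168.9] yaw_y 116.54 F [-0.2 -0.3 -0.3] gap 7.6 tz [-0. -0. -1.] q [ 0.26  0.37 -0.05  1.15  0.   -0.2 ]
clock: 14.07
tcp_pos: [0.5433, 0.2301, 0.2672]
orientation: [0.001, -0.23, 0.973, 0.0]
wrist_force: [0.7, 1.0, -0.7]
finger_gap: 0.0081
clock: 14.48
tcp_pos: [0.5427, 0.23, 0.2875]
orientation: [-0.0, -0.23, 0.973, 0.0]
wrist_force: [0.9, 0.2, -0.3]
finger_gap: 0.0079
t 14.48 loc [ 12.8   1.  287.5] yaw_y 116.54 F [ 0.9  0.2 -0.3] gap 7.9 tz [-0.001 -0.    -1.   ] q [ 0.26  0.34  0.19  1.42  0.   -0.2 ]
```

View pics/s10.png

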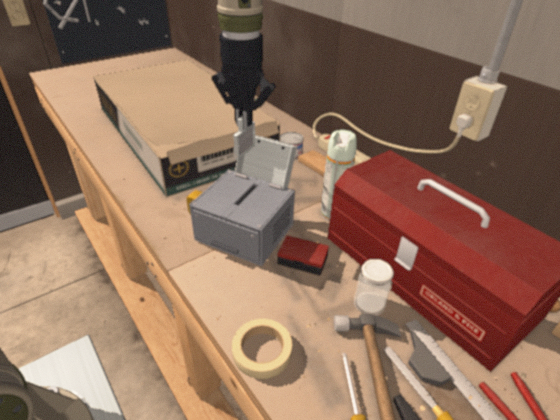

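The plate is out and hangs at (155, 243), with the slot empty. Now I'll turn it square to the bench.

```bash
python3 -m creep '{"hand":[0,0,0,0,0],"delta_pos":[[0,0,0],[0,0,0],[0,0,0],[0,0,0],[0,0,0]],"turn":[-0.5,-1,-1,-1,-1]}' 40
python3 -m creep '{"hand":[0,0,0,0,0],"delta_pos":[[0,0,0],[0,0,0],[0,0,0],[0,0,0],[0,0,0]],"turn":[-1,-1,-1,-1,-1]}' 40
python3 -m creep '{"hand":[0,0,0,0,0],"delta_pos":[[0,0,0],[0,0,0],[0,0,0],[0,0,0],[0,0,0]],"turn":[-1,-1,-0.7,-0.5,0]}' 40
python3 -m creep '{"hand":[0,0,0,0,0],"delta_pos":[[0,0,0],[0,0,0],[0,0,0],[0,0,0],[0,0,0]],"turn":[0,0,0,0,0]}' 40
python3 - <<'E'
from h import *
st()
for n in ['scene','wrist','top']:
    c=cam(n,n+'11.png');P=cloud(c);d=c['depth']>0
    T=np.array(env.get_state()['tcp_pos'])
    D=P-T
    m=d&(abs(D[...,0])<.045)&(abs(D[...,1])<.045)&(D[...,2]<-.014)&(D[...,2]>-.09)
    p=P[m]
    if len(p)>20:
        print(n,len(p),np.percentile(p,[1,50,99],axis=0).round(4).tolist())
        q=p[p[:,2]<T[2]-.02]
        if len(q)>20:
            u,s,v=np.linalg.svd(q-q.mean(0),full_matrices=False);print('normal',v[2].round(3),s.round(3))
E
```

```text
clock: 14.95
tcp_pos: [0.5424, 0.2299, 0.2866]
orientation: [-0.001, -0.417, 0.909, 0.0]
wrist_force: [-1.1, 0.6, -1.2]
finger_gap: 0.0084
clock: 15.37
tcp_pos: [0.5424, 0.2298, 0.2866]
orientation: [-0.001, -0.604, 0.797, 0.0]
wrist_force: [0.5, -0.1, -0.4]
finger_gap: 0.008
clock: 15.78
tcp_pos: [0.5424, 0.2299, 0.2867]
orientation: [0.001, 0.708, -0.707, -0.001]
wrist_force: [-0.3, 0.8, -0.5]
finger_gap: 0.0081
clock: 16.2
tcp_pos: [0.5429, 0.23, 0.2879]
orientation: [-0.0, 0.707, -0.707, -0.0]
wrist_force: [0.3, 0.3, -1.3]
finger_gap: 0.008
t 16.2 loc [ 13.    1.  287.9] yaw_y -179.98 F [ 0.3  0.3 -1.3] gap 8.0 tz [-0.  0. -1.] q [ 0.26  0.34  0.19  1.42  0.   -1.31]
scene 531 [[0.5377, 0.1943, 0.2196], [0.5399, 0.2215, 0.2465], [0.5478, 0.2643, 0.2735]]
normal [ 0.999  0.034 -0.006] [0.489 0.305 0.041]
wrist 722 [[0.5396, 0.1963, 0.222], [0.5439, 0.1993, 0.2728], [0.5486, 0.2658, 0.2739]]
normal [0.002 1.    0.001] [0.22  0.041 0.003]
```

View pics/scene11.png

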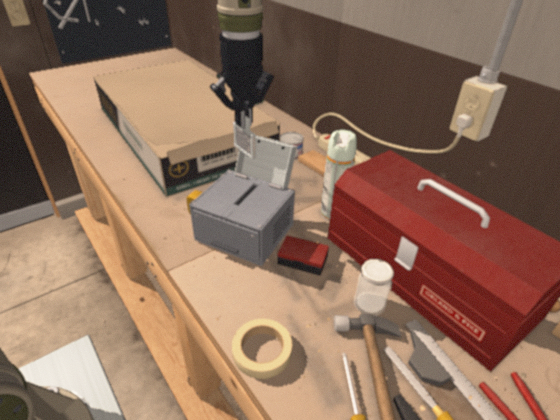

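View pics/wrist11.png

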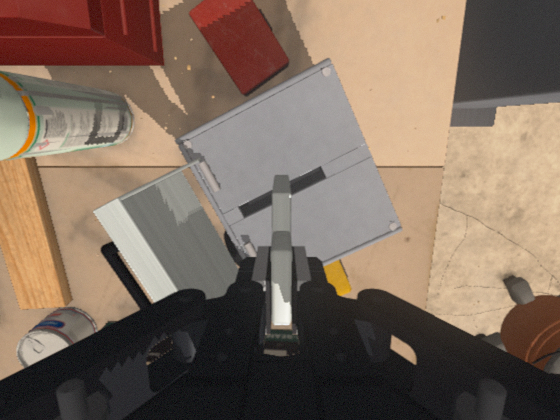

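The plate hangs upright, and edge-on from the wrist at column 282. I'll run a last check of its face normal, drawer, hood and bystanders.

```bash
python3 - <<'E'
from h import *
c=cam('scene');P=cloud(c);d=c['depth']>0;T=np.array(env.get_state()['tcp_pos'])
D=P-T;m=d&(abs(D[...,0])<.02)&(abs(D[...,1])<.03)&(D[...,2]<-.022)&(D[...,2]>-.065)&(P[...,0]<.5412)
q=P[m]
A=np.c_[q[:,1:],np.ones(len(q))];k=np.linalg.lstsq(A,q[:,0],rcond=None)[0];print('face x=f(y,z) slopes deg',np.degrees(np.arctan(k[:2])),len(q))
m=d&(abs(D[...,0])<.045)&(abs(D[...,1])<.045)&(D[...,2]<-.014)&(D[...,2]>-.09);print('lowest',P[m][:,2].min())
L=loc(P);m=d&(L[...,2]>.04)&(L[...,2]<.095)&(abs(L[...,1])<.075)&(L[...,0]<-.06)&(L[...,0]>-.17);print('drawer',np.median(L[m][:,0]))
print('tilt hood max x',L[d&(L[...,2]>.17)&(abs(L[...,1])<.06)&(L[...,0]>.07)&(L[...,0]<.2)].mean(0))
for t in ['drill_index','jar_nails','masking_tape','spray_lube']:
    for l in env.pinpoint('scene',t)[:1]: print(t,np.round(l['location']))
c=cam('top')
for t in ['tape_measure']:
    for l in env.pinpoint('top',t)[:1]: print(t,np.round(l['location']))
c=cam('wrist')
P=cloud(c);d=c['depth']>0;D=P-T
m=d&(abs(D[...,0])<.02)&(D[...,1]<-.02)&(D[...,1]>-.045)&(D[...,2]<-.005)&(D[...,2]>-.025)
r=cv2.minAreaRect((P[m][:,:2]*1000).astype(np.float32));print('shoulder',r,m.sum())
st()
E
```

```text
face x=f(y,z) slopes deg [-0.27172775 -0.27658187] 267
lowest 0.21759365249662133
drawer -0.0806059157088157
tilt hood max x [ 0.12426762 -0.00766176  0.183723  ]
drill_index [262. 301.]
jar_nails [303. 368.]
masking_tape [351. 264.]
spray_lube [214. 336.]
tape_measure [264. 226.]
shoulder ((544.1485595703125, 203.06988525390625), (13.856470108032227, 9.026947975158691), 89.92945098876953) 634
t 16.75 loc [ 13.    1.  287.9] yaw_y -179.96 F [-0.1  0.3 -0.9] gap 8.1 tz [ 0.  0. -1.] q [ 0.26  0.34  0.19  1.42  0.   -1.31]
```

```bash
python3 -c "
from h import *
print(env.hand_in());st()"
```

```text
the job is handed in; nothing more can be done
None
the job is handed in; nothing more can be done
```

I did the three steps in the order asked and handed the job in at about 16.8 s, with the plate still held upright in the gripper.

Last checks before handing in:
- **Drawer:** it is home. I pushed it until it hit its stop, where the wrist force rose to about 46 N. The face now measures 80.6 mm in front of the extractor's centre, against 82 mm expected, which is within the calibration error.
- **Hood:** I pushed it up by its handle bar. It fell back past upright by itself, to its stop as far as the pictures show, and stayed there.
- **Plate:** it came straight up out of the slot. Its lower edge is at about 218 mm, roughly 108 mm above the machine's flat top. Its broad faces are within about 0.3° of parallel to the bench's front edge, and it hangs still in a 40 N grip.
- **Bystanders:** the drill index, jar, masking tape, spray can and tape measure are all within 2 pixels of their first positions in the same cameras.

An early rough plane fit put the plate's face about 2° off. It had included edge points; the cleaner fit of the face gave 0.3°, and the plate's top edge and the tool's own angle agree to within 0.1°. No check failed. The hand-in itself reports no verdict.

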